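# Register a wooden scraper in its dressing guide and clamp it

### The arm

A 6-joint arm with a two-finger parallel gripper is mounted at the origin on the work surface. World frame = base frame: x ahead of the robot, y to its left, z up, the work surface at z = 0. Lengths are in m, angles in degrees, forces in N, time in s.
With the tool pointing down it reaches from about 0.25 to 0.775 m from the base axis. Payload 4 kg.
Tool frame: the origin (TCP) lies midway between the tips of the shut fingers; the grasp point (between the pads) lies 19 mm behind it (r.pinch_z is the distance from the TCP to the grasp point, in m); z points along the fingers, y is the direction in which the jaws open and shut (so a half turn about z gives the same grasp; the last joint's range is limited). The gripper opens to 94 mm and grips with 3 to 60 N. Pads are 16 mm wide; open, the fingers measure 119 mm over their backs; the gripper's body (75 mm by 177 mm) begins 78 mm behind the grasp point.
Start: joints at [70.296, 4.996, 78.535, -0, 96.463, -5.907], TCP at [0.131, 0.534, 0.206] pointing down, gripper open.
Joint ranges: [-177.83, 177.83], [-43.37, 116.18], [15.69, 146.23], [-61.86, 241.86], [9.47, 152.12], [-147.06, 147.06]. Speed limits (degrees/s): [159.86, 159.86, 180, 180, 180, 180].

### API

Orientations are given as [roll, pitch, yaw] about the fixed x, y, z axes, in that order (R = Rz(yaw) Ry(pitch) Rx(roll)).
In Python, from cell import r gives the robot as it stands. The module is installed in compiled form; this text tells all that it offers.
- The arm moves only by the tool move_arm, never from a script. Its argument "series" is a list that holds one entry, the list of rows, each a list of 6 numbers: the shift along the world's x, y, z in cm, then the turn, a rotation vector about the world's x, y, z in rad. In form: [[[tx, ty, tz, ax, ay, az], ...]]. A call has 1 to 20 rows; each row is the pose to reach, as a shift and turn from the pose commanded when the call began; what a row does not reach only later rows make up. A row lasts 1/10 s, in which the tool goes at most 50 mm and 8.59 degrees, less where a joint would pass 70% of its speed; a pose out of reach is approached as far as the arm can. A call with a gripper value outside its range is refused whole. "claw" is the closure in counts, from 0 (fully open) to 255 (shut), set as the call begins (left out, the last holds). The fingers move at their own pace and stop on an object; "squeeze" is the grip in N (left out, the last holds). Time passes only in rows, so rows that repeat a pose let the fingers close. It gives the time, the measured TCP pose, the force and the opening at its end, in the units of the state.
- r.get_state(): the state, without advancing time (a new reading comes with each control period).
- r.camera(name): name is "scene" or "top" or "wrist"; returns a dict with "image" (384x512x3 uint8, red, green, blue), "range_z" (384x512 float32, m along the optical axis (not along the pixel's ray), 0 where there is no reading), "intrinsics" (3x3 intrinsics, pixels), "rvec" (rotation vector, rad) and "tvec" (3), from world to camera coordinates, as OpenCV has them; the wrist camera has in their place "hand_eye" (4x4, takes a point from camera to tool coordinates, whose origin is the TCP and whose axes are the flange's). Camera axes: x right, y down, z forward; pixel columns grow to the right and rows downward; lengths in m; the calibration is good to about 2 mm. A picture is of the moment at which its call begins: read the wrist's pose just before it.
- r.sign_off(): hands the job in, once; it reports no verdict.
The state is a dict: "t": time; "q": joint angles; "joint_vel": joint speeds; "joint_torque": joint torques, N m; "position": TCP position; "tcp_rot": TCP orientation; "force": force on the tool from outside, world axes, zero at the start; "ft_torque": the same for the moment, N m; "gripper_width": opening from 0.0 (shut) to 1.0 (fully open).
Only numpy, scipy, OpenCV 4.12 (cv2) and the standard library are available. Lean on these libraries where they do the work, as an engineer would, in place of code of your own. Each camera call takes 0.05 s, during which the arm holds its last target.

### The job

Get the olive-wood scraper ready for having its blade edge dressed: lay it flat on the wooden guide, blade end at the open edge, and push it fully home so that its straight long side is flush along the steel fence and its handle end is flush against the steel end stop. Only then swing the red-tipped clamp arm over and press it fully down onto the scraper, leaving the scraper still flush with both stops. Leave everything else on the counter where it is.

Things in the scene. Friction and masses are not known exactly. Their poses are not given: they have to be found in the camera images.
- scraper_grip (a point): Loose olive-wood scraper, flat, 150 mm long, 10 mm thick, 60 g. Point: half-way up the handle (32 mm wide), centred across it, at mid-length (75 mm to either end), a good place to grip; balance point 9 mm ahead. x: along it to the blade end; y: to its one straight long side, 16 mm away. The blade (last 60 mm) is 52 mm wide: on the -y side it steps out 20 mm, 15 mm ahead of here
- scraper_heel (a point): Corner of the scraper where its straight long side meets the handle end, on the underside; axes as for scraper_grip
- scraper_toe (a point): Corner of the scraper where its straight long side meets the blade end, on the underside; axes as for scraper_grip
- guide: Dressing guide, fixed to the table: pale wooden base, 150 (x) x 155 (y) x 12 mm, with a low steel fence along its +y side, a low steel end stop at its -x end, an open edge at +x (nothing stands beyond it) and a red clamp post. Fence 123 mm long, 12 mm thick; end stop 12 mm thick, 52 mm wide; both stand 8 mm above the base. Origin under the base's centre
- guide_corner (a point): Inner corner where the faces of fence and end stop meet, on the base's top, 12 mm above the table. x: along the fence, away from the end stop; y: into the fence; z up. Free floor: 110 mm to -y, 138 mm along x to the open edge. A scraper that is home has its heel corner here, its x and y along these, its blade end 12 mm out over the open edge
- clamp_hinge (a point): Hinge axis (along x) of the clamp arm, 40 mm above the table; axes as for guide_corner. Red post: 32 mm (x) by 24 mm (y), rising 10 mm above the axis. The arm is a steel bar 14 mm wide, 8 mm thick, its end 90 mm from the axis, red over the last 27 mm. A rubber foot 60 mm from the axis reaches 18 mm below the bar's middle when down
- clamp (a joint): Angle of the clamp arm, rad: 0 = down and level, pointing to -y of clamp_hinge, foot on a scraper that is home; 1.57 = upright; larger = leaning back to +y, behind the fence, at most 2.15. It stays where it is left: stiff hinge, 0.12 N m, about 2 N at the arm's end
- tongs: steel spring tongs lying flat, about 245 mm long, 20 mm high; bystander, origin at the middle on the table
- silicone_lid: teal silicone lid lying flat with a knob, 196 mm across, 34 mm high; bystander, origin under its centre
- sugar_bowl: white ceramic sugar bowl with its lid, 94 mm across, 100 mm tall; bystander, origin under its centre
- dressing_stone: grey and terracotta hand stone, 70 x 40 x 26 mm; bystander, origin under its centre
- mug: blue mug, 80 mm across, 90 mm tall, handle on its y side; bystander, origin under its centre

How it is judged:
By the outcome, as a careful person would: the job done as asked, in the order asked, and still so for the second after the job is handed in, with the robot touching nothing.
It also fails if it takes over 58 s, if anything falls off the work surface, if the arm or the gripper's body presses on something with over 40 N, if the wrist force passes 120 N, or if a joint passes its speed limit or range.

## Working session

There is one attempt and no reset: what is moved stays moved. The work goes in short steps, Python scripts to look and compute and a tool call to move; the robot and the scene stay as the last step left them, time stands still between calls to the robot, and variables do not carry over. Pictures are saved under pics/ and viewed, and the job is handed in when it is done.

Besides the shell and the picture viewer there is one more tool, called after "Request:" by a JSON object that holds its "api" and its "payload". move_arm: Moves the arm, as the interface text tells. Its arguments: {"type":"object","properties":{"series":{"type":"array"},"claw":{"type":"number"},"squeeze":{"type":"number"}},"required":["series"]}

```bash
mkdir -p pics
cat > h.py <<'E'
import numpy as np, cv2
from cell import r
def shot(n,tag):
    st=r.get_state(); c=r.camera(n)
    cv2.imwrite(f'pics/{tag}.png',c['image'][:,:,::-1])
    np.savez(f'{tag}.npz',st_p=st['position'],st_r=st['tcp_rot'],**c)
    return c
def cloud(c):
    z=c['range_z'];K=c['intrinsics'];h,w=z.shape
    u,v=np.meshgrid(np.arange(w),np.arange(h))
    P=np.stack([(u-K[0,2])*z/K[0,0],(v-K[1,2])*z/K[1,1],z],-1)
    if 'rvec' in c:
        R=cv2.Rodrigues(np.array(c['rvec'],float))[0]
        return (P-np.array(c['tvec']).ravel())@R
    return P
E
python3 - <<'E'
from h import *
for n in('scene','top'):
    c=shot(n,n+'1')
print(r.get_state())
E
```

```text
{'t': 0.1, 'q': array([ 7.02979134e+01,  5.03463171e+00,  7.86134829e+01,  1.18994638e-03,
        9.64611851e+01, -5.90612220e+00]), 'joint_vel': array([-0.04664742, -0.12429099, -0.14132974,  0.0053102 ,  0.10258156,
       -0.02379916]), 'joint_torque': array([ 2.81692912e-03, -3.41252089e+01, -3.03302765e+01,  7.20844860e-02,
        3.03733908e-02, -8.39081986e-05]), 'position': array([0.13098405, 0.53369174, 0.20444656]), 'tcp_rot': array([-1.79891402e+02, -1.24231734e-02,  1.66204157e+02]), 'force': array([0.52422074, 0.18360683, 0.18762458]), 'ft_torque': array([0.00325167, 0.0311428 , 0.00906233]), 'gripper_width': 0.9995930540479286}
```

View pics/scene1.png

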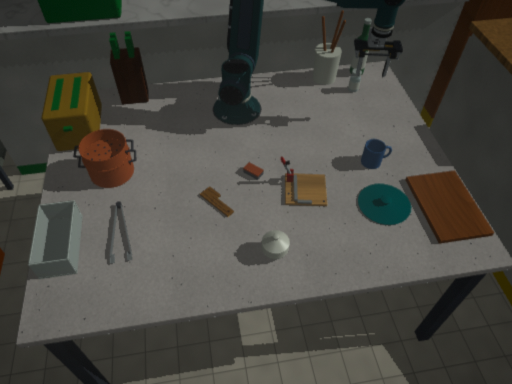

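View pics/top1.png

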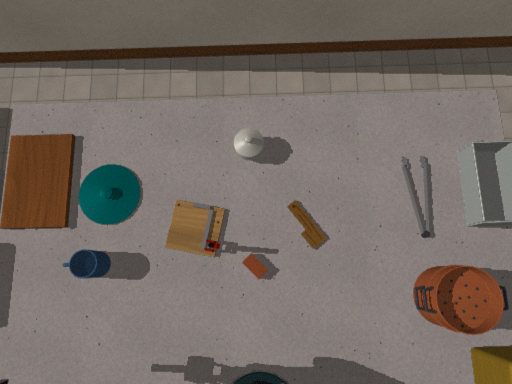

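The top view shows the guide near (195,228), the scraper near (307,224), the stone at (255,266), and the bowl at (249,142). Next I'll zoom in and use the depth data.

Run:
```python
from h import *
c=dict(np.load('top1.npz'))
P=cloud(c)
im=c['image'][:,:,::-1]
a=cv2.resize(im[180:280,150:350],None,fx=4,fy=4,interpolation=cv2.INTER_CUBIC)
cv2.imwrite('pics/z1.png',a)
print(c['intrinsics'],c['tvec'])
def at(u,v): return P[v,u].round(4)
for n,u,v in [('table',280,200),('guide',185,230),('scr',300,215),('scr b',315,238),('stone',255,266),('clamp',213,244)]: print(n,at(u,v))
m=(P[...,2]>.004)&(P[...,2]<.2)
hm=np.clip(P[...,2]/.06*255,0,255).astype(np.uint8)
cv2.imwrite('pics/z2.png',cv2.resize(cv2.applyColorMap(hm,cv2.COLORMAP_JET)[180:280,150:350],None,fx=4,fy=4,interpolation=cv2.INTER_NEAREST))
```

```text
[[360.19075932   0.         260.54899458]
 [  0.         360.19075932 197.31681598]
 [  0.           0.           1.        ]] [-0.00268975  0.59518017  1.00305625]
table [ 5.966e-01 -7.760e-02  1.000e-04]
guide [0.5093 0.2141 0.0137]
scr [ 0.5467 -0.1367  0.0085]
scr b [ 0.4754 -0.1785  0.0098]
stone [0.3967 0.0035 0.0268]
clamp [0.4583 0.1158 0.103 ]
```

View pics/z1.png

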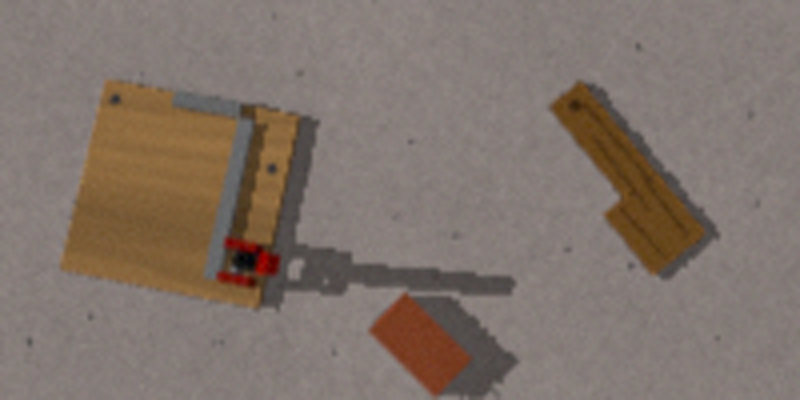

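View pics/z2.png

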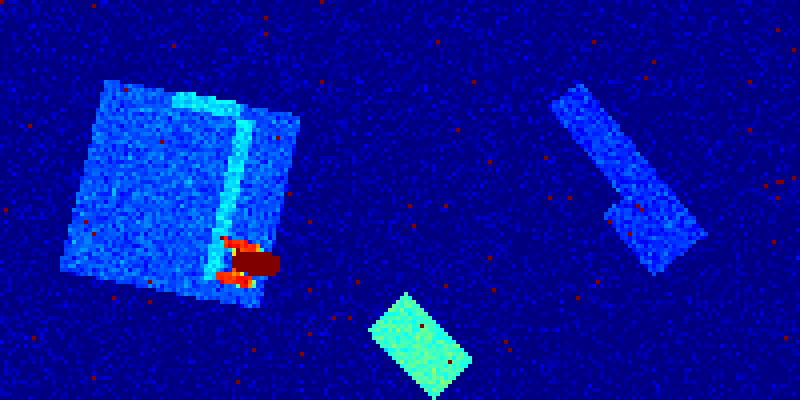

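```bash
cat >> h.py <<'E'
from scipy.optimize import minimize
# planar outlines in own frames (local to origin): scraper about grip, guide about corner
SCR=np.array([[-75,16],[75,16],[75,-36],[15,-36],[15,-16],[-75,-16]])/1000
def proj(c,X,T=None):
    if 'rvec' in c and T is None:
        return cv2.projectPoints(X,np.array(c['rvec'],float),np.array(c['tvec'],float),np.array(c['intrinsics']),None)[0][:,0]
    Xc=(X-T[:3,3])@T[:3,:3]; K=c['intrinsics']
    return np.stack([Xc[:,0]/Xc[:,2]*K[0,0]+K[0,2],Xc[:,1]/Xc[:,2]*K[1,1]+K[1,2]],1)
def outline(poly,p,z):
    a=p[2];R=np.array([[np.cos(a),-np.sin(a)],[np.sin(a),np.cos(a)]])
    return np.c_[poly@R.T+p[:2],np.full(len(poly),z)]
def fit(c,mask,poly,p0,z,T=None,s=4):
    M=cv2.GaussianBlur(cv2.resize(mask.astype(np.float32),None,fx=s,fy=s,interpolation=cv2.INTER_LINEAR),(0,0),s*.6)
    def f(p):
        q=proj(c,outline(poly,p,z),T); q=(q+.5)*s-.5
        I=np.zeros(M.shape,np.uint8); cv2.fillPoly(I,[np.round(q*16).astype(np.int32)],1,shift=4)
        I=cv2.GaussianBlur(I.astype(np.float32),(0,0),s*.6)
        return float(np.abs(I-M).sum()/M.sum())
    best=None
    for k in range(3):
        p=np.array(p0 if best is None else best.x)
        simp=[p]+[p+d for d in np.diag([.006,.006,.06])/(1+3*k)]
        best=minimize(f,p,method='Nelder-Mead',options=dict(initial_simplex=simp,xatol=1e-5,fatol=1e-6))
    return best.x,best.fun
E
python3 - <<'E'
from h import *
c=dict(np.load('top1.npz')); P=cloud(c)
Z=cv2.medianBlur(P[...,2].astype(np.float32),3)
def box(m,u0,u1,v0,v1):
    o=np.zeros_like(m);o[v0:v1,u0:u1]=m[v0:v1,u0:u1];return o
hsv=cv2.cvtColor(c['image'],cv2.COLOR_RGB2HSV)
m=box((Z>.005),284,330,195,252)
m2=box((hsv[...,1]>90),284,330,195,252)
for mm in(m,m2):
    p,e=fit(c,mm,SCR,[.51,-.155,np.radians(-145)],.010); print('scr',p[:2],np.degrees(p[2]),e,mm.sum())
# guide base rect, local about base centre
G=np.array([[-75,-77.5],[75,-77.5],[75,77.5],[-75,77.5]])/1000
g=box(Z>.006,160,235,195,262)
p,e=fit(c,g,G,[.51,.17,np.radians(166)],.012); print('guide',p[:2],np.degrees(p[2]),e)
# steel: between 16 and 26mm
s=box((Z>.0155)&(Z<.028),160,235,195,262)
Q=P[s]; a=p[2];R=np.array([[np.cos(a),-np.sin(a)],[np.sin(a),np.cos(a)]])
L=(Q[:,:2]-p[:2])@R
f=L[(L[:,0]>-.04)&(L[:,1]>0)];print('fence y',np.percentile(f[:,1],[2,10,50,90,98]),'x',np.percentile(f[:,0],[1,99]))
f=L[(L[:,0]<-.05)&(L[:,1]<.015)];print('stop x',np.percentile(f[:,0],[2,10,50,90,98]),'y',np.percentile(f[:,1],[1,99]))
h=box((Z>.03)&(Z<.3),160,250,190,262);Q=P[h];L=np.c_[(Q[:,:2]-p[:2])@R,Q[:,2]]
lo=L[L[:,2]<.055];print('post',lo.min(0),lo.max(0)); hi=L[L[:,2]>.08];print('arm',len(hi),hi.min(0),hi.max(0),np.median(hi,0))
E
```

```text
scr [ 0.52521497 -0.15410757] -143.00790512104845 0.03580969572067261 656
scr [ 0.52509723 -0.15494681] -143.0348028325205 0.03781569004058838 665
guide [0.51612463 0.18442021] 167.83126221900693 0.02165423333644867
fence y [0.03136141 0.03285907 0.03820354 0.04381869 0.0705421 ] x [-0.03912305  0.05955495]
stop x [-0.07420588 -0.07380314 -0.06859213 -0.06396427 -0.06269725] y [-0.01959909  0.01454119]
post [0.02973248 0.0470691  0.01030163] [0.06119457 0.07136453 0.05469248]
arm 62 [0.03827772 0.06481688 0.08944088] [0.08277987 0.23789628 1.10052592] [0.04598732 0.08239363 0.10761431]
```

Request:
{"api": "move_arm", "payload": {"series": [[[41.0,-67.6,0,0,0,-2.255],[41.0,-67.6,0,0,0,-2.255],[41.0,-67.6,0,0,0,-2.255],[41.0,-67.6,0,0,0,-2.255],[41.0,-67.6,0,0,0,-2.255],[41.0,-67.6,0,0,0,-2.255],[41.0,-67.6,0,0,0,-2.255],[41.0,-67.6,0,0,0,-2.255],[41.0,-67.6,0,0,0,-2.255],[41.0,-67.6,0,0,0,-2.255],[41.0,-67.6,0,0,0,-2.255],[41.0,-67.6,0,0,0,-2.255],[41.0,-67.6,0,0,0,-2.255],[41.0,-67.6,0,0,0,-2.255],[41.0,-67.6,0,0,0,-2.255],[41.0,-67.6,0,0,0,-2.255],[41.0,-67.6,0,0,0,-2.255],[41.0,-67.6,0,0,0,-2.255],[41.0,-67.6,0,0,0,-2.255],[41.0,-67.6,0,0,0,-2.255]]]}}

```text
t: 2.1
position: [0.5408, -0.1405, 0.2059]
tcp_rot: [180.0, -0.0, 37.1]
force: [0.7, -0.1, -0.3]
gripper_width: 0.998
```

```bash
cat >> h.py <<'E'
from scipy.spatial.transform import Rotation as Ro
def wT(c):
    T=np.eye(4);T[:3,:3]=Ro.from_euler('xyz',c['st_r'],degrees=True).as_matrix();T[:3,3]=c['st_p']
    return T@np.array(c['hand_eye'])
def wload(tag): 
    c=dict(np.load(tag+'.npz')); T=wT(c); return c,T,cloud(c)@T[:3,:3].T+T[:3,3]
E
python3 - <<'E'
from h import *
print(r.get_state()['position'],r.get_state()['tcp_rot'])
shot('wrist','w1'); c,T,P=wload('w1')
print(c['hand_eye'])
Z=P[...,2]; hsv=cv2.cvtColor(c['image'],cv2.COLOR_RGB2HSV)
m=((hsv[...,1]>90)&(Z<.03)&(Z>.003)&(c['range_z']>0)).astype(np.uint8)
n,l,s,_=cv2.connectedComponentsWithStats(m); k=1+s[1:,4].argmax(); m=l==k; print(s[k])
print('z',np.median(Z[m]),'table',np.median(Z[~m]))
p,e=fit(c,m,SCR,[.525,-.1545,np.radians(-143)],.010,T,s=2); print(p[:2],np.degrees(p[2]),e)
E
```

```text
[ 0.54077511 -0.14051504  0.20592539] [ 1.79982129e+02 -2.48312381e-02  3.71034766e+01]
[[ 3.31043393e-04 -9.73629045e-01 -2.28136741e-01  6.52829761e-02]
 [ 9.99999936e-01  2.91800224e-04  2.05745898e-04  1.00842608e-03]
 [-1.33749831e-04 -2.28136795e-01  9.73629080e-01 -1.78723252e-01]
 [ 0.00000000e+00  0.00000000e+00  0.00000000e+00  1.00000000e+00]]
[  20    0   99  117 4029]
z 0.01137210261705135 table 6.197984672196011e-05
[ 0.17448148 -0.41205556] 53.03644857105837 1.0
```

View pics/w1.png

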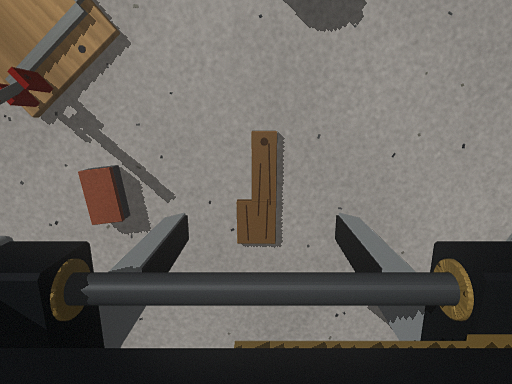

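The wrist view shows the scraper at columns 237–283 and rows 130–245, upright and between the fingers. The mask picked up the guide by mistake, so I'll refit inside a box.

Run:
```python
from h import *
c,T,P=wload('w1')
hsv=cv2.cvtColor(c['image'],cv2.COLOR_RGB2HSV)
m=np.zeros((384,512),bool); m[125:252,228:292]=(hsv[...,1]>90)[125:252,228:292]
m2=np.zeros((384,512),bool); m2[125:252,228:292]=((P[...,2]>.005)&(P[...,2]<.02))[125:252,228:292]
for mm in (m,m2):
    p,e=fit(c,mm,SCR,[.525,-.1545,np.radians(-143)],.010,T,s=2); print(mm.sum(),p[:2],np.degrees(p[2]),e)
```

```text
3369 [ 0.52690503 -0.15591581] -142.77957793783872 0.04393158480525017
3408 [ 0.52710178 -0.1561892 ] -142.97299538399704 0.030452271923422813
```

Request:
{"api": "move_arm", "payload": {"series": [[[0.2,-0.2,-5,0,0,0],[0.2,-0.2,-9,0,0,0],[0.2,-0.2,-13,0,0,0],[0.2,-0.2,-16,0,0,0],[0.2,-0.2,-18,0,0,0],[0.2,-0.2,-18.8,0,0,0],[0.2,-0.2,-19.5,0,0,0],[0.2,-0.2,-20.0,0,0,0],[0.2,-0.2,-20.3,0,0,0],[0.2,-0.2,-20.3,0,0,0],[0.2,-0.2,-20.3,0,0,0]]], "claw": 60}}

```text
t: 3.25
position: [0.5437, -0.1441, 0.0033]
tcp_rot: [179.9, -0.0, 37.0]
force: [0.6, -0.2, 0.7]
gripper_width: 0.766
```

Request:
{"api": "move_arm", "payload": {"series": [[[0,0,0,0,0,0],[0,0,0,0,0,0],[0,0,0,0,0,0],[0,0,0,0,0,0],[0,0,0,0,0,0],[0,0,0,0,0,0],[0,0,0,0,0,0],[0,0,0,0,0,0],[0,0,0,0,0,0],[0,0,0,0,0,0]]], "claw": 255, "squeeze": 25}}

```text
t: 4.25
position: [0.5431, -0.1438, 0.0025]
tcp_rot: [-180.0, 0.0, 37.0]
force: [1.0, -0.6, 0.2]
gripper_width: 0.333
```

Request:
{"api": "move_arm", "payload": {"series": [[[0,0,3,0,0,0],[0,0,8,0,0,0],[0,0,13,0,0,0],[0,0,18,0,0,0],[0,2,20,0,0,-0.1],[-1,6,20,0,0,-0.2],[-1,10,20,0,0,-0.32],[-1,14,20,0,0,-0.44],[-1,18,20,0,0,-0.56],[-2,22,20,0,0,-0.68],[-2,26,20,0,0,-0.8],[-2,30,20,0,0,-0.859],[-2,33,20,0,0,-0.859],[-2,34.1,20,0,0,-0.859],[-2,34.1,20,0,0,-0.859],[-2,34.1,20,0,0,-0.859],[-2,34.1,20,0,0,-0.859]]]}}

```text
t: 5.95
position: [0.5234, 0.1956, 0.2025]
tcp_rot: [180.0, -0.0, -12.3]
force: [-0.8, -0.5, -0.9]
gripper_width: 0.335
```

Run:
```python
from h import *
st=r.get_state();print(st['t'],st['position'],st['tcp_rot'],st['gripper_width'])
shot('wrist','w2');shot('top','top2')
```

```text
5.95 [0.52342452 0.19563922 0.20249535] [ 1.79958253e+02 -7.92721690e-03 -1.23278957e+01] 0.3353733852861505
```

View pics/w2.png

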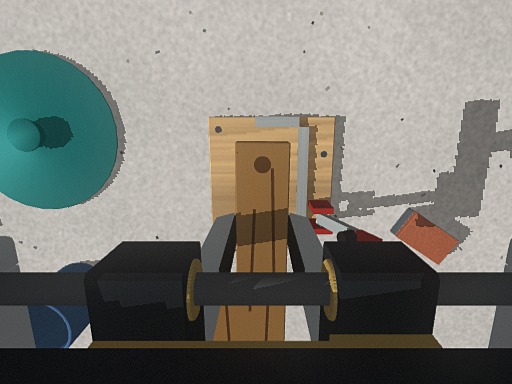

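The scraper is held straight (columns 235–290). The far corners of the guide base are at (209,117) and (335,117), the stop's top is at about (255–299, 117–127), and the fence is at columns 299–309.

Run:
```python
from h import *
c,T,P=wload('w2')
cv2.imwrite('pics/w2z.png',cv2.resize(c['image'][105:235,200:350,::-1],None,fx=5,fy=4.5,interpolation=cv2.INTER_CUBIC))
K=c['intrinsics']
def ray(u,v,z):
    d=T[:3,:3]@np.array([(u-K[0,2])/K[0,0],(v-K[1,2])/K[1,1],1]);return T[:3,3]+d*(z-T[2,3])/d[2]
for n,u,v,z in [('base farleft',209,117,.012),('base farright',335,117,.012)]: print(n,ray(u,v,z).round(4))
# predicted from top
a=np.radians(167.83);R=np.array([[np.cos(a),-np.sin(a)],[np.sin(a),np.cos(a)]])
for l in [(-.075,-.0775),(-.075,.0775)]: print(R@np.array(l)+[.5161,.1844])
# depth-based: guide base top points
Z=P[...,2]
b=np.zeros_like(Z,bool);b[100:215,195:350]=True
s=b&(Z>.016)&(Z<.026); L=(P[s][:,:2]-[.5161,.1844])@R
f=L[(L[:,0]>-.05)&(L[:,0]<.03)&(L[:,1]>.02)&(L[:,1]<.05)];print('fence y',np.percentile(f[:,1],[2,50,98]),len(f),np.polyfit(f[:,0],f[:,1],1))
f=L[(L[:,0]<-.05)&(L[:,1]<.025)&(L[:,1]>-.015)];print('stop x',np.percentile(f[:,0],[2,50,98]),len(f))
print('scraper z',np.median(Z[150:160,245:285]),'base z',np.median(Z[150:200,215:232]))
```

```text
base farleft [0.6061 0.2412 0.012 ]
base farright [0.5737 0.0925 0.012 ]
[0.60575249 0.24434732]
[0.57307647 0.09283073]
fence y [0.03314709 0.03905299 0.0449372 ] 655 [0.0019811  0.03904042]
stop x [-0.07576506 -0.07108677 -0.06529718] 330
scraper z 0.20960371608331282 base z 0.011403124378435853
```

View pics/w2z.png

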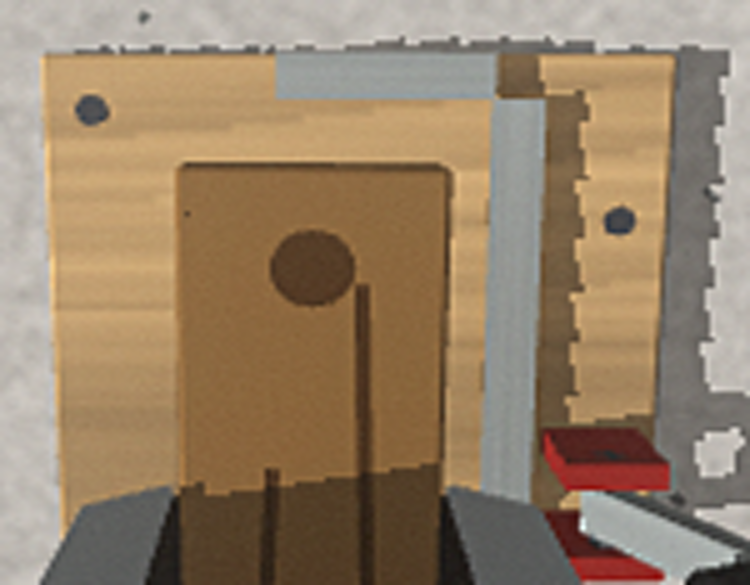

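Request:
{"api": "move_arm", "payload": {"series": [[[0.3,0,-4,0,0,0],[0.3,0,-8,0,0,0],[0.3,0,-12,0,0,0],[0.3,0,-15,0,0,0],[0.3,0,-17,0,0,0],[0.3,0,-17.8,0,0,0],[0.3,0,-18.3,0,0,0],[0.3,0,-18.6,0,0,0],[0.3,0,-18.75,0,0,0],[0.3,0,-18.8,0,0,0],[0.3,0,-18.8,0,0,0],[0.3,0,-18.8,0,0,0]]]}}

```text
t: 7.25
position: [0.5265, 0.1973, 0.0151]
tcp_rot: [-180.0, -0.1, -12.2]
force: [-0.2, -0.1, -0.3]
gripper_width: 0.336
```

Request:
{"api": "move_arm", "payload": {"series": [[[0,0,0,0,0,0],[0,0,0,0,0,0],[0,0,0,0,0,0],[0,0,0,0,0,0],[0,0,1,0,0,0],[0,0,3,0,0,0],[0,0,7,0,0,0],[0,0,12,0,0,0],[0,0,17,0,0,0],[0,0,18,0,0,0],[0,0,18,0,0,0]]], "claw": 120}}

```text
t: 8.35
position: [0.5278, 0.1976, 0.1986]
tcp_rot: [-179.8, -0.4, -12.2]
force: [-0.9, -0.2, -0.8]
gripper_width: 0.53
```

Run:
```python
from h import *
st=r.get_state();print(st['t'],st['position'],st['tcp_rot'],st['gripper_width'])
shot('wrist','w3');shot('scene','s3')
```

```text
8.35 [0.52775424 0.19760543 0.19855154] [-179.8100916    -0.37933846  -12.21198126] 0.530053531807574
```

View pics/w3.png

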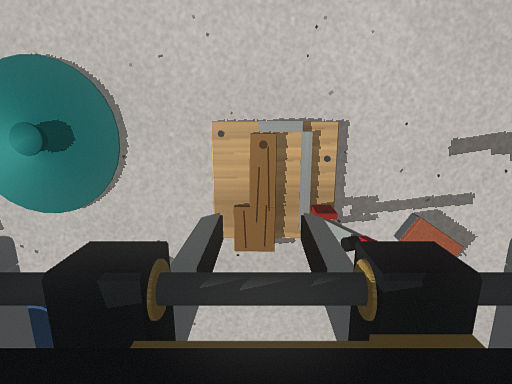

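Request:
{"api": "move_arm", "payload": {"series": [[[-1,3.5,0,0,0,0.14],[-1,3.5,0,0,0,0.28],[-1,3.5,0,0,0,0.42],[-1,3.5,0,0,0,0.56],[-1,3.5,0,0,0,0.7],[-1,3.5,0,0,0,0.84],[-1,3.5,0,0,0,0.98],[-1,3.5,0,0,0,1.12],[-1,3.5,0,0,0,1.26],[-1,3.5,0,0,0,1.4],[-1,3.5,0,0,0,1.54],[-1,3.5,0,0,0,1.571],[-1,3.5,-4,0,0,1.571],[-1,3.5,-8,0,0,1.571],[-1,3.5,-12,0,0,1.571],[-1,3.5,-12,0,0,1.571],[-1,3.5,-12,0,0,1.571]]], "claw": 255}}

```text
t: 10.15
position: [0.5145, 0.2316, 0.0723]
tcp_rot: [-179.7, 0.2, 77.8]
force: [0.2, 0.1, 0.4]
gripper_width: 0.004
```

Run:
```python
from h import *
st=r.get_state();print(st['t'],st['position'],st['tcp_rot'],st['gripper_width'],st['force'])
shot('wrist','w4')
c,T,P=wload('w3')
Z=P[...,2];a=np.radians(167.83);R=np.array([[np.cos(a),-np.sin(a)],[np.sin(a),np.cos(a)]])
b=np.zeros_like(Z,bool);b[100:200,195:350]=True
s=b&(Z>.016)&(Z<.026); L=np.c_[(P[s][:,:2]-[.5161,.1844])@R,P[s][:,2]]
f=L[(L[:,1]<.01)&(L[:,0]>-.058)];print('handle y',np.percentile(f[:,1],[2,50,98]),'x',np.percentile(f[:,0],[1]))
f=L[(L[:,1]>.02)&(L[:,1]<.05)&(L[:,0]<.02)];print('fence y',np.percentile(f[:,1],[2,50,98]))
f=L[(L[:,0]<-.060)&(L[:,1]<.025)];print('stop',np.percentile(f[:,0],[2,50,98]))
m=np.zeros((384,512),bool); m[128:256,228:284]=((Z>.0185)&(Z<.026))[128:256,228:284]
m=m&(np.arange(384)[:,None]>=132)
p,e=fit(c,m,SCR,[.514,.196,np.radians(168)],.022,T,s=2);print(p,np.degrees(p[2]),e,'local',(p[:2]-[.5161,.1844])@R)
```

```text
10.15 [0.51454056 0.2315872  0.07232352] [-1.79737742e+02  1.59083116e-01  7.77939890e+01] 0.004018045666065082 [0.20458572 0.09080353 0.37380672]
handle y [-0.02871863 -0.01302308  0.00173597] x [-0.05770045]
fence y [0.02228399 0.0379287  0.04497775]
stop [-0.07614275 -0.06925782 -0.06003449]
[0.50759381 0.20030714 2.91500607] 167.01754481292033 0.03186960890889168 local [ 0.01166846 -0.01375643]
```

View pics/w4.png

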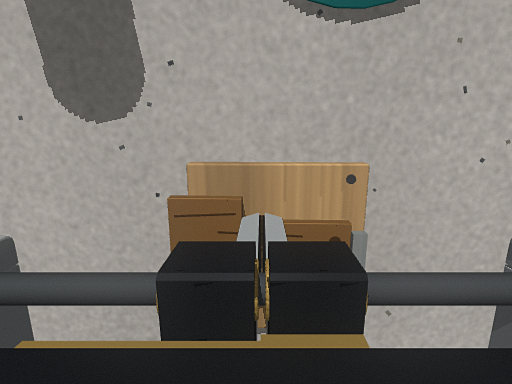

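Request:
{"api": "move_arm", "payload": {"series": [[[0.3,0,-2,0,0,0],[0.3,0,-4,0,0,0],[0.3,0,-5.2,0,0,0],[0.3,0,-5.7,0,0,0],[0.3,0,-5.9,0,0,0],[0.3,0,-5.9,0,0,0],[0.3,0,-5.9,0,0,0]]]}}

```text
t: 10.9
position: [0.5199, 0.2324, 0.0167]
tcp_rot: [179.9, -0.1, 77.8]
force: [0.2, -0.0, 0.4]
gripper_width: 0.005
```

Request:
{"api": "move_arm", "payload": {"series": [[[-0.1,-0.45,0,0,0,0],[-0.19,-0.9,0,0,0,0],[-0.27,-1.25,0,0,0,0],[-0.34,-1.55,0,0,0,0],[-0.4,-1.85,0,0,0,0],[-0.46,-2.15,0,0,0,0],[-0.53,-2.45,0,0,0,0],[-0.59,-2.75,0,0,0,0],[-0.66,-3.05,0,0,0,0],[-0.71,-3.3,0,0,0,0],[-0.76,-3.52,0,0,0,0],[-0.76,-3.52,0,0,0,0],[-0.76,-3.52,0,0,0,0]]]}}

```text
t: 12.2
position: [0.5115, 0.1968, 0.0154]
tcp_rot: [-180.0, 0.0, 77.8]
force: [-0.6, -0.6, -0.4]
gripper_width: 0.008
```

Run:
```python
from h import *
st=r.get_state();print(st['t'],st['position'],st['force'])
shot('top','t5');
c=dict(np.load('t5.npz'));cv2.imwrite('pics/t5z.png',cv2.resize(c['image'][190:270,150:250,::-1],None,fx=7,fy=7,interpolation=cv2.INTER_CUBIC))
shot('wrist','w5')
```

```text
12.2 [0.51150722 0.19675938 0.01541413] [-0.57707149 -0.55332203 -0.41370378]
```

View pics/w5.png

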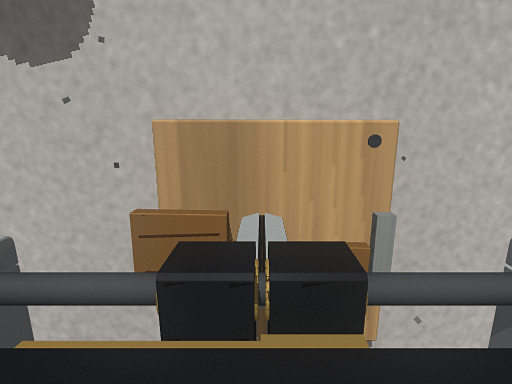

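View pics/t5z.png

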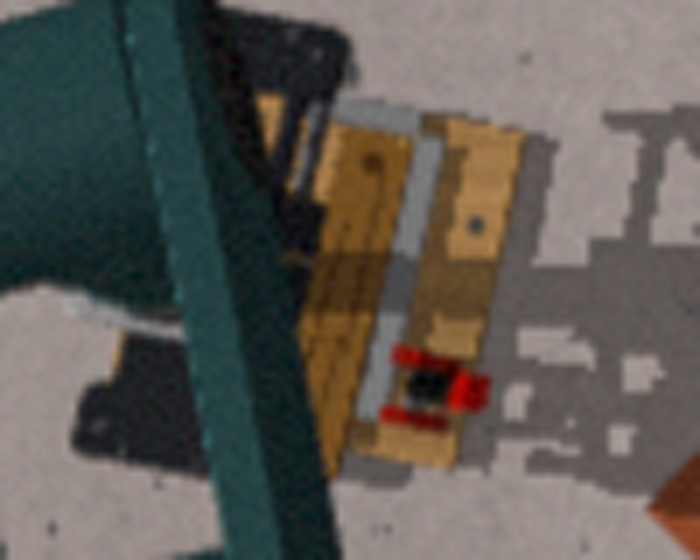

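The scraper is now almost at the fence, with its right edge against the strip in the top zoom at columns 360–410. I'll keep pushing gently and watch the force.

Request:
{"api": "move_arm", "payload": {"series": [[[-0.02,-0.1,0,0,0,0],[-0.04,-0.2,0,0,0,0],[-0.06,-0.3,0,0,0,0],[-0.08,-0.36,0,0,0,0],[-0.08,-0.36,0,0,0,0]]]}}

```text
t: 12.8
position: [0.5111, 0.1951, 0.0159]
tcp_rot: [180.0, -0.2, 77.8]
force: [0.9, 5.9, 0.6]
gripper_width: 0.007
```

Request:
{"api": "move_arm", "payload": {"series": [[[-0.01,-0.05,0,0,0,0],[-0.02,-0.1,0,0,0,0],[-0.02,-0.1,0,0,0,0]]]}}

```text
t: 13.1
position: [0.5112, 0.1951, 0.0161]
tcp_rot: [180.0, -0.3, 77.8]
force: [-0.2, 6.5, -0.1]
gripper_width: 0.002
```

Request:
{"api": "move_arm", "payload": {"series": [[[0.1,0.5,0,0,0,0],[0.3,1.5,1,0,0,0],[0.3,1.5,5,0,0,0],[0.3,1.5,10,0,0,0],[0.3,1.5,15,0,0,0],[-0.5,0,18,0,0,0],[-2,-4,18,0,0,0],[-2.3,-4.7,18,0,0,0],[-2.3,-4.7,18,0,0,0],[-2.3,-4.7,18,0,0,0]]]}}

```text
t: 14.1
position: [0.4875, 0.1457, 0.1951]
tcp_rot: [-180.0, 0.0, 77.8]
force: [-0.7, 0.6, -0.2]
gripper_width: 0.004
```

Run:
```python
from h import *
st=r.get_state();print(st['t'],st['position'],st['force'])
shot('wrist','w6')
```

```text
14.1 [0.48752188 0.14573679 0.19514347] [-0.70595014  0.55808152 -0.17431905]
```

View pics/w6.png

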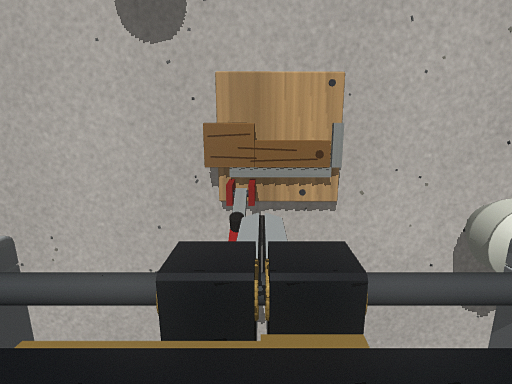

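The scraper (204–332, 123–168) appears to lie along the fence (230–331, 168–178) and against the stop (332–343, 123–167). I'll measure the gaps.

```bash
cat >> h.py <<'E'
def gaps(tag,box=(195,120,350,182)):
    c,T,P=wload(tag);u0,v0,u1,v1=box
    cv2.imwrite(f'pics/{tag}z.png',cv2.resize(c['image'][v0:v1,u0:u1,::-1],None,fx=5,fy=5,interpolation=cv2.INTER_CUBIC))
    Z=P[...,2];hsv=cv2.cvtColor(c['image'],cv2.COLOR_RGB2HSV)
    b=np.zeros(Z.shape,bool);b[v0:v1,u0:u1]=True
    m=b&(Z>.0175)&(Z<.026)&(hsv[...,1]>80)
    n,l,s,_=cv2.connectedComponentsWithStats(m.astype(np.uint8));m=l==1+s[1:,4].argmax()
    p,e=fit(c,m,SCR,[.506,.177,np.radians(168)],.022,T,s=3)
    a=p[2];R=np.array([[np.cos(a),-np.sin(a)],[np.sin(a),np.cos(a)]])
    print('scr',p[:2].round(4),np.degrees(p[2]).round(2),'err',e)
    st=b&(Z>.016)&(Z<.026)&(hsv[...,1]<60)
    L=(P[st][:,:2]-p[:2])@R
    f=L[(L[:,0]>-.06)&(L[:,0]<.03)&(L[:,1]>.01)&(L[:,1]<.035)]
    print('fence mid y (home 22):',np.median(f[:,1])*1e3,'slope deg',np.degrees(np.polyfit(f[:,0],f[:,1],1)[0]),len(f))
    f=L[(L[:,1]<.008)&(L[:,1]>-.025)&(L[:,0]<-.06)]
    print('stop mid x (home -81):',np.median(f[:,0])*1e3,len(f))
    return c,T,P,p
E
python3 - <<'E'
from h import *
gaps('w6')
E
```

```text
scr [0.5002 0.1712] 167.84 err 0.027843108400702477
fence mid y (home 22): 22.693428775492738 slope deg -0.39007126639387824 673
stop mid x (home -81): -83.06822499028144 304
```

View pics/w6z.png

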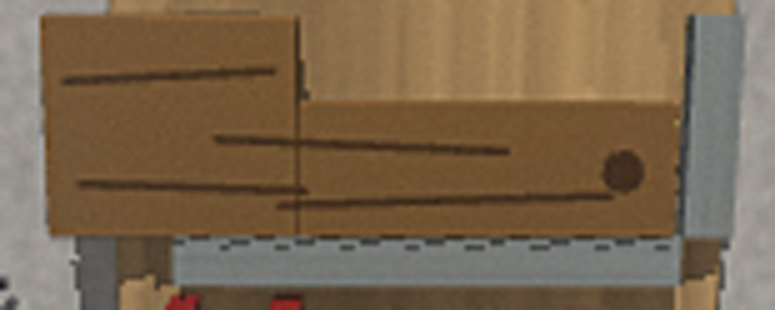

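Request:
{"api": "move_arm", "payload": {"series": [[[-4,2.5,0,0,0,0],[-8.4,5.2,0,0,0,0],[-8.4,5.2,-5,0,0,0],[-8.4,5.2,-10,0,0,0],[-8.4,5.2,-14,0,0,0],[-8.4,5.2,-17,0,0,0],[-8.4,5.2,-18,0,0,0],[-8.4,5.2,-18,0,0,0],[-8.4,5.2,-18,0,0,0]]]}}

```text
t: 15.05
position: [0.4048, 0.1981, 0.0168]
tcp_rot: [179.9, -0.1, 77.8]
force: [0.6, 0.9, 1.1]
gripper_width: 0.007
```

Request:
{"api": "move_arm", "payload": {"series": [[[0.3,-0.06,0,0,0,0],[0.6,-0.13,0,0,0,0],[0.8,-0.17,0,0,0,0],[1.0,-0.21,0,0,0,0],[1.1,-0.24,0,0,0,0],[1.2,-0.26,0,0,0,0],[1.2,-0.26,0,0,0,0]]]}}

```text
t: 15.75
position: [0.4156, 0.1947, 0.0154]
tcp_rot: [-180.0, 0.0, 77.8]
force: [-0.2, 0.4, -0.5]
gripper_width: 0.002
```

Request:
{"api": "move_arm", "payload": {"series": [[[0.1,-0.02,0,0,0,0],[0.2,-0.04,0,0,0,0],[0.25,-0.05,0,0,0,0],[0.25,-0.05,0,0,0,0]]]}}

```text
t: 16.15
position: [0.418, 0.1943, 0.0154]
tcp_rot: [-180.0, 0.0, 77.8]
force: [0.5, -0.2, 0.6]
gripper_width: 0.003
```

Request:
{"api": "move_arm", "payload": {"series": [[[0.1,-0.02,0,0,0,0],[0.15,-0.03,0,0,0,0],[0.2,-0.04,0,0,0,0],[0.2,-0.04,0,0,0,0]]]}}

```text
t: 16.55
position: [0.4201, 0.1938, 0.0155]
tcp_rot: [180.0, 0.0, 77.8]
force: [0.0, 0.2, -0.0]
gripper_width: 0.005
```

Request:
{"api": "move_arm", "payload": {"series": [[[0.1,-0.02,0,0,0,0],[0.15,-0.03,0,0,0,0],[0.2,-0.04,0,0,0,0],[0.2,-0.04,0,0,0,0]]]}}

```text
t: 16.95
position: [0.4208, 0.1937, 0.0153]
tcp_rot: [-179.8, 0.0, 77.8]
force: [-5.1, 0.3, 3.1]
gripper_width: 0.003
```

Request:
{"api": "move_arm", "payload": {"series": [[[-0.5,0.1,0,0,0,0],[-1.5,0.3,1,0,0,0],[-1.5,1.5,5,0,0,0],[2.5,2,6,0,0,0],[6.5,2,6,0,0,0],[9.2,1.6,6,0,0,0],[9.2,1.6,6,0,0,0],[9.2,1.6,3,0,0,0],[9.2,1.6,0.8,0,0,0],[9.2,1.6,0.1,0,0,0],[9.2,1.6,0.1,0,0,0],[9.1,1.1,0.1,0,0,0],[9.0,0.8,0.1,0,0,0],[8.98,0.6,0.1,0,0,0],[8.95,0.4,0.1,0,0,0],[8.93,0.25,0.1,0,0,0],[8.92,0.15,0.1,0,0,0],[8.92,0.15,0.1,0,0,0]]]}}

```text
t: 18.75
position: [0.5115, 0.1952, 0.0167]
tcp_rot: [180.0, -0.0, 77.8]
force: [0.4, 0.7, 1.1]
gripper_width: 0.007
```

Request:
{"api": "move_arm", "payload": {"series": [[[-0.02,-0.1,0,0,0,0],[-0.04,-0.2,0,0,0,0],[-0.04,-0.2,0,0,0,0]]]}}

```text
t: 19.05
position: [0.5115, 0.195, 0.0169]
tcp_rot: [180.0, -0.3, 77.8]
force: [1.0, 6.6, -0.1]
gripper_width: 0.009
```

Request:
{"api": "move_arm", "payload": {"series": [[[-0.01,-0.05,0,0,0,0],[-0.02,-0.1,0,0,0,0],[-0.02,-0.1,0,0,0,0],[-0.02,-0.1,0,0,0,0]]]}}

```text
t: 19.45
position: [0.5115, 0.195, 0.0171]
tcp_rot: [179.9, -0.4, 77.8]
force: [1.0, 8.3, 0.2]
gripper_width: 0.001
```

Request:
{"api": "move_arm", "payload": {"series": [[[0.1,0.5,0,0,0,0],[0.3,1.5,1,0,0,0],[0.3,1.5,5,0,0,0],[0.3,1.5,10,0,0,0],[0.3,1.5,15,0,0,0],[-0.5,0,18,0,0,0],[-2,-4,18,0,0,0],[-2.3,-4.7,18,0,0,0],[-2.3,-4.7,18,0,0,0],[-2.3,-4.7,18,0,0,0],[-2.3,-4.7,18,0,0,0]]]}}

```text
t: 20.55
position: [0.4876, 0.1457, 0.1957]
tcp_rot: [-179.9, 0.0, 77.8]
force: [-0.0, 1.0, 0.3]
gripper_width: 0.006
```

Run:
```python
from h import *
st=r.get_state();print(st['t'],st['position'],st['force'])
shot('wrist','w7')
c,T,P,p=gaps('w7')
a=p[2];R=np.array([[np.cos(a),-np.sin(a)],[np.sin(a),np.cos(a)]])
Z=P[...,2]
# clamp arm points
s=(Z>.03)&(Z<.14);s[:180]=False;s[245:]=False;s[:,:205]=False;s[:,262:]=False
L=np.c_[(P[s][:,:2]-p[:2])@R,Z[s]]*1e3
uv=np.argwhere(s)
for z0 in range(30,140,10):
    k=(L[:,2]>=z0)&(L[:,2]<z0+10)
    if k.sum()>5: print(z0,k.sum(),L[k].min(0).round(),np.median(L[k],0).round(),L[k].max(0).round())
```

```text
20.55 [0.48761014 0.14565991 0.19573124] [-0.01182667  0.99271768  0.25704352]
scr [0.5026 0.1705] 167.87 err 0.029045822098851204
fence mid y (home 22): 22.743834564004604 slope deg -0.3525404010679577 689
stop mid x (home -81): -80.93818787742941 284
30 52 [18. 31. 30.] [37. 38. 37.] [49. 53. 40.]
40 354 [17. 31. 40.] [33. 42. 49.] [49. 56. 50.]
50 128 [17. 32. 50.] [34. 46. 52.] [49. 56. 60.]
60 83 [27. 48. 60.] [33. 51. 65.] [40. 53. 70.]
70 55 [26. 53. 70.] [31. 54. 73.] [40. 59. 80.]
90 43 [27. 48. 95.] [34. 50. 98.] [ 40.  68. 100.]
100 230 [ 27.  50. 100.] [ 35.  59. 105.] [ 41.  71. 110.]
110 24 [ 33.  70. 110.] [ 37.  71. 112.] [ 41.  72. 114.]
```

Run:
```python
import cv2
im=cv2.imread('pics/w7.png');cv2.imwrite('pics/w7y.png',cv2.resize(im[110:250,195:350],None,fx=5,fy=4.2,interpolation=cv2.INTER_CUBIC))
```

```text
(no output)
```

View pics/w7y.png

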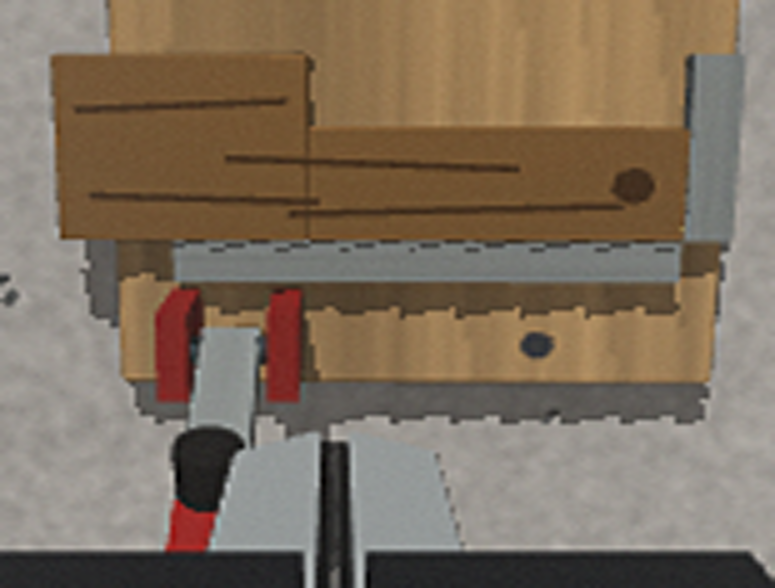

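The scraper is home: the stop's midline reads −80.9 against a nominal −81, and the fence shows no visible gap. The clamp post is centred at about (33.5, 43) in the scraper frame, with the arm leaning back. Next I'll go behind the arm.

Request:
{"api": "move_arm", "payload": {"series": [[[-2,-3.5,0,0,0,0],[-4,-7.1,0,0,0,0],[-4,-7.1,0,0,0,0],[-4,-7.1,-4,0,0,0],[-4,-7.1,-8,0,0,0],[-4,-7.1,-9,0,0,0],[-4,-7.1,-9,0,0,0],[-4,-7.1,-9,0,0,0]]]}}

```text
t: 21.4
position: [0.449, 0.0746, 0.108]
tcp_rot: [179.9, -0.0, 77.8]
force: [-0.4, 0.4, 0.8]
gripper_width: 0.006
```

Run:
```python
from h import *
st=r.get_state();print(st['t'],st['position'],st['force'])
a=np.radians(167.87);R=np.array([[np.cos(a),-np.sin(a)],[np.sin(a),np.cos(a)]])
y0=(np.array(st['position'][:2])-[.5026,.1705])@R;print(y0)
for y,z in [(55.3,106),(44,105.7),(31.1,102.9),(19,97.7),(8.2,90.1),(-.9,80.6),(-7.9,69.4),(-12.6,57),(-14.7,44)]:
    d=R@(np.array([33.5,y])/1e3-y0); print(y,z,(d*100).round(2),round((z/1e3-st['position'][2])*100,2))
c=shot('scene','s8');cv2.imwrite('pics/s8z.png',cv2.resize(c['image'][130:230,230:350,::-1],None,fx=5,fy=5,interpolation=cv2.INTER_CUBIC))
```

```text
21.4 [0.44896159 0.07455059 0.10802538] [-0.44817766  0.40821171  0.80808205]
[0.03227895 0.10507825]
55.3 106 [0.93 4.89] -0.2
44 105.7 [1.16 6.  ] -0.23
31.1 102.9 [1.44 7.26] -0.51
19 97.7 [1.69 8.44] -1.03
8.2 90.1 [1.92 9.5 ] -1.79
-0.9 80.6 [ 2.11 10.39] -2.74
-7.9 69.4 [ 2.25 11.07] -3.86
-12.6 57 [ 2.35 11.53] -5.1
-14.7 44 [ 2.4  11.74] -6.4
```

View pics/s8z.png

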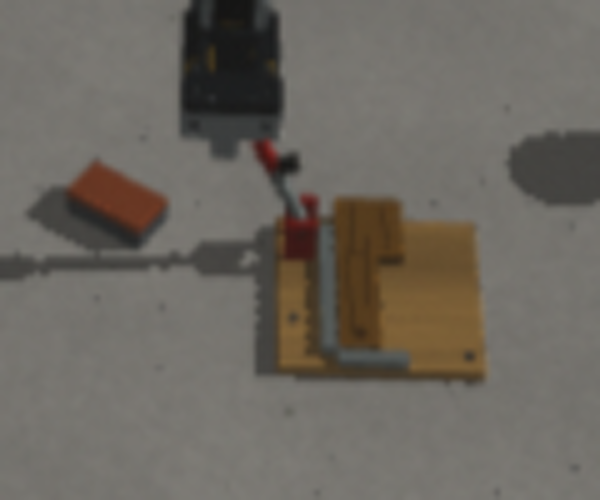

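The shut fingers (about (225,145) in the zoom) are behind the red tip of the clamp arm (265,155). I'll swing the arm over now.

Request:
{"api": "move_arm", "payload": {"series": [[[0.3,1.5,0,0,0,0],[0.5,2.5,0,0,0,0],[0.6,3.3,0,0,0,0],[0.8,4.1,0,0,0,0],[0.95,4.9,0,0,0,0],[1.05,5.5,0,0,0,0],[1.15,6.0,0,0,0,0],[1.3,6.6,-0.1,0,0,0],[1.45,7.3,-0.3,0,0,0],[1.6,7.9,-0.5,0,0,0],[1.7,8.4,-0.8,0,0,0],[1.8,9.0,-1.2,0,0,0],[1.9,9.5,-1.6,0,0,0],[2.0,10.0,-2.0,0,0,0],[2.1,10.4,-2.5,0,0,0],[2.1,10.4,-2.5,0,0,0]]]}}

```text
t: 23.05
position: [0.4681, 0.1786, 0.0804]
tcp_rot: [-179.9, -0.0, 77.8]
force: [0.3, 0.9, 0.3]
gripper_width: 0.007
```

Run:
```python
from h import *
st=r.get_state();print(st['t'],st['position'],st['force'])
c=shot('scene','s9');cv2.imwrite('pics/s9z.png',cv2.resize(c['image'][130:230,230:350,::-1],None,fx=5,fy=5,interpolation=cv2.INTER_CUBIC))
```

```text
23.05 [0.46805807 0.17863402 0.08044422] [0.27354441 0.91917443 0.31234   ]
```

View pics/s9z.png

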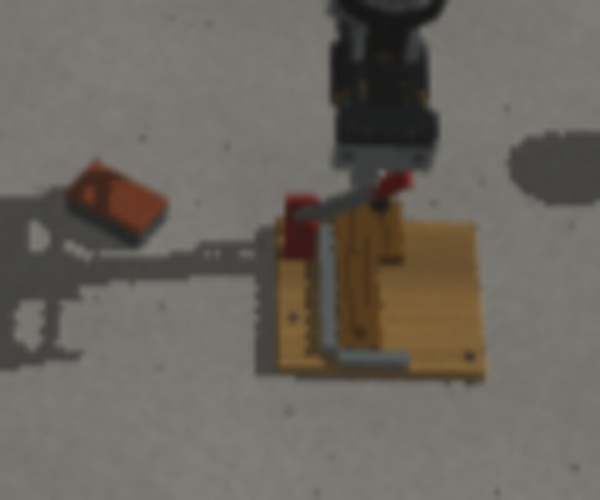

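The arm is over the scraper at about 0.6 rad, its red tip at (395,182) in front of the fingers. I'll continue down.

Request:
{"api": "move_arm", "payload": {"series": [[[0.07,0.35,-0.6,0,0,0],[0.14,0.68,-1.2,0,0,0],[0.19,0.93,-1.8,0,0,0],[0.24,1.14,-2.4,0,0,0],[0.27,1.25,-2.9,0,0,0],[0.29,1.33,-3.3,0,0,0],[0.29,1.35,-3.5,0,0,0],[0.29,1.35,-3.6,0,0,0],[0.29,1.35,-3.6,0,0,0],[0.29,1.35,-3.6,0,0,0]]]}}

```text
t: 24.1
position: [0.4714, 0.191, 0.0453]
tcp_rot: [-180.0, 0.0, 77.8]
force: [0.1, 0.2, -0.5]
gripper_width: 0.008
```

Request:
{"api": "move_arm", "payload": {"series": [[[0,0,-0.1,0,0,0],[0,0,-0.2,0,0,0],[0,0,-0.2,0,0,0]]]}}

```text
t: 24.4
position: [0.4716, 0.1912, 0.0447]
tcp_rot: [180.0, 0.0, 77.8]
force: [-2.2, -0.5, 5.8]
gripper_width: 0.003
```

Request:
{"api": "move_arm", "payload": {"series": [[[0,0,-0.1,0,0,0],[0,0,-0.15,0,0,0],[0,0,-0.15,0,0,0],[0,0,-0.15,0,0,0]]]}}

```text
t: 24.8
position: [0.4716, 0.1912, 0.0446]
tcp_rot: [180.0, 0.0, 77.8]
force: [-5.1, -3.0, 12.6]
gripper_width: 0.002
```

Request:
{"api": "move_arm", "payload": {"series": [[[0,0,0.5,0,0,0],[0,0,3,0,0,0],[0,0,8,0,0,0],[0,0,13,0,0,0],[0.5,-2,15.2,0,0,0],[1.3,-4.6,15.2,0,0,0],[1.3,-4.6,15.2,0,0,0],[1.3,-4.6,15.2,0,0,0],[1.3,-4.6,15.2,0,0,0]]]}}

```text
t: 25.7
position: [0.4839, 0.1459, 0.193]
tcp_rot: [-179.9, 0.0, 77.8]
force: [0.2, -1.0, 0.0]
gripper_width: 0.004
```

Run:
```python
from h import *
st=r.get_state();print(st['t'],st['position'],st['force'])
shot('wrist','w10');shot('top','t10')
c,T,P=wload('w10')
cv2.imwrite('pics/w10y.png',cv2.resize(c['image'][110:250,195:350,::-1],None,fx=5,fy=4.2,interpolation=cv2.INTER_CUBIC))
gaps('w10')
a=np.radians(167.87);R=np.array([[np.cos(a),-np.sin(a)],[np.sin(a),np.cos(a)]])
Z=P[...,2];L=np.c_[(P[...,:2].reshape(-1,2)-[.5026,.1705])@R,Z.ravel()]*1e3
for y in range(-45,45,10):
    k=(abs(L[:,0]-33.5)<5)&(abs(L[:,1]-y)<4)&(L[:,2]>28)&(L[:,2]<90)
    if k.sum()>3: print(y,k.sum(),np.median(L[k,2]).round(1))
```

```text
25.7 [0.48393765 0.14594473 0.19298772] [ 0.22448791 -1.02506866  0.00401461]
scr [0.5114 0.1689] 167.55 err 0.7716392874717712
fence mid y (home 22): 22.878993632211998 slope deg 0.03659536942418211 713
stop mid x (home -81): -71.94165967463617 288
-45 59 44.5
-35 72 44.4
-25 67 44.4
-15 78 43.8
-5 67 44.2
5 63 43.8
15 63 43.6
25 64 43.5
35 61 43.5
```

View pics/w10y.png

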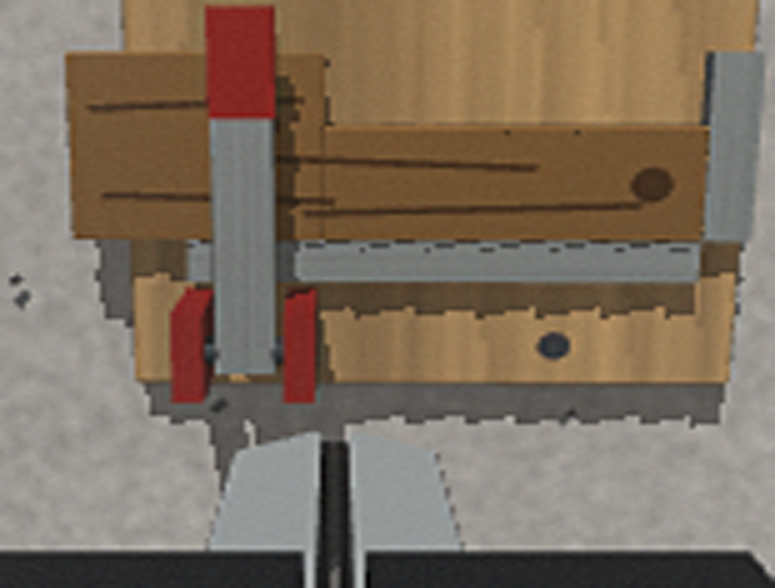

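View pics/t10.png

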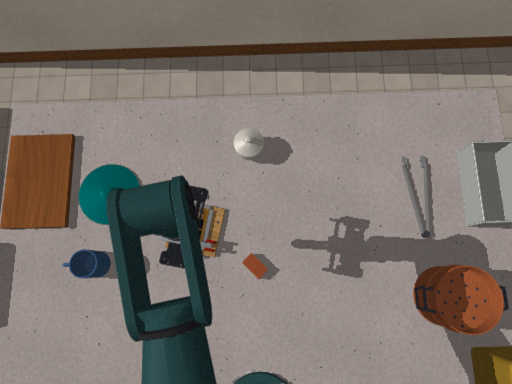

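The clamp is level (bar top 43.5–44.5 mm along its length) and lies across the blade. The pose fit failed only because the bar splits the mask (fit error 0.77), so I'll redo the check on the handle alone and compare it with the view before clamping.

Run:
```python
from h import *
H=np.array([[-75,16],[14,16],[14,-16],[-75,-16]])/1000
for tag in('w7','w10'):
    c,T,P=wload(tag);Z=P[...,2];hsv=cv2.cvtColor(c['image'],cv2.COLOR_RGB2HSV)
    a=np.radians(167.87);R=np.array([[np.cos(a),-np.sin(a)],[np.sin(a),np.cos(a)]])
    p0=np.array([.5026,.1705]); L=(P[...,:2]-p0)@R
    m=(Z>.0175)&(Z<.026)&(hsv[...,1]>80)&(L[...,0]<.014)&(L[...,0]>-.079)&(abs(L[...,1])<.022)
    p,e=fit(c,m,H,[*p0,a],.022,T,s=3);print(tag,(p[:2]-p0)@R*1e3,np.degrees(p[2]),e)
    R2=np.array([[np.cos(p[2]),-np.sin(p[2])],[np.sin(p[2]),np.cos(p[2])]])
    L=(P[...,:2]-p[:2])@R2; s=(Z>.016)&(Z<.026)&(hsv[...,1]<60)
    f=L[s&(abs(L[...,0]+.03)<.03)&(L[...,1]>.01)&(L[...,1]<.035)];g=L[s&(L[...,0]<-.06)&(L[...,0]>-.095)&(L[...,1]<.008)&(L[...,1]>-.025)]
    print(' fence',np.median(f[:,1])*1e3,'stop',np.median(g[:,0])*1e3)
```

```text
w7 [ 0.10358474 -0.04743358] 167.8746562917107 0.03350159898400307
 fence 22.809865283728165 stop -81.06115250688323
w10 [0.22515955 0.11048787] 167.84023202469524 0.02616303041577339
 fence 22.54211123483347 stop -81.1636803044806
```

```bash
python3 -c "
from cell import r
print(r.sign_off()); print(r.get_state()['t'])"
```

```text
the job is handed in; nothing more can be done
None
the job is handed in; nothing more can be done
```

The scraper is lying flat on the guide, pushed home against the fence and end stop, and the clamp arm is down on its blade. I handed the job in at about 26 s with the gripper clear of everything.

I gripped the scraper by its handle and set it down about 30 mm from the fence. With the fingers shut, I pushed it to the fence, then to the end stop (about 5 N), then to the fence again (about 8 N). Only then did I swing the clamp arm over and press it down with about 12.6 N.

**Last checks:**
- **End stop:** the middle of the stop measured −81.2 mm from the grip point, against −81 when home, so the handle end is flush.
- **Fence:** its middle measured 22.5 mm, against 22 when home. That leaves about 0.5 mm unexplained. The reading before clamping was 22.8 mm, after a push that met solid resistance, so I take it as measuring bias rather than a gap.
- **Movement while clamping:** the scraper shifted no more than about 0.2 mm and turned about 0.03°, which is within measuring error.
- **Clamp arm:** its top is level at 43.5–44.5 mm along its length, against 44 mm when fully down.
- **Other items:** those visible in the last top picture look unmoved. I compared it with the first picture by eye only.

**Failed check:** the first scraper fit after clamping gave nonsense because the clamp bar hid part of the blade. I repeated it on the handle alone, and the scraper figures above come from that fit.

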